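# Free the tile tray from the sorter and serve it level to the cradle

### The job

Swing the sorter's red clamp bar fully up and leave it up, draw the white tray of loose mosaic tiles out from under the hood along the deck, then carry it level to the plywood cradle. Set it down gently, its post to the cradle's open front, and press it home by feel with about 10 N, first against the back fence, then against the side fence, never ramming it; let go with the tray snug against both and all six tiles in it, and leave the other things on the table alone.

Things in the scene. Friction and masses are not known exactly. Their poses are not given: they have to be found in the camera images.
- sorter: Vibrating tile sorter: fixed grey machine, aluminium deck (250 x 210 mm) 60 mm above the table. Origin on the table under the parked tray's centre; -x to its front (roughly to the robot), +y to the hinge side. Deck from x = -150 to +100 mm. Between rails 14 mm high, 117 mm apart (x = -133 to 77) the tray slides out along -x; drawn out 115 mm its handle has room for a gripper.
- hood (a point): Middle of the front lower edge of the sorter's fixed clear hood (blue rim, four thin legs), 163 mm above the table; from here it reaches 130 mm along the sorter's +x, 88 mm to either side, top 171 mm high. It covers the parked tray's handle, so the tray cannot be lifted or taken by the handle there. The clamp bar and the tray's post stand in front of it.
- clamp_bar (a joint): Angle of the sorter's red hold-down bar, rad: 0 = down across the tray's front end, two rubber tongues (reaching 11 mm below the rim, inside the front wall) blocking it; grows as the free end swings up; 1.57 = upright, stop at 2.0; at about 1.8 it is out of the way of a gripper at the tray. Stiff friction hinge: about 3 N at the free end lifts it, it stays where left.
- bar_hinge (a point): Point on the clamp bar's hinge axis, 102 mm above the table, in line with the grip point of the bar's peg; the axis runs along the sorter's x, at the sorter's y = +90 mm.
- bar_grip (a point): Grip point of the black round peg (14 mm diameter, along the sorter's x, sticking 53 mm forward of the bar) at the bar's free end, 183 mm from the hinge axis; with the bar down at sorter x = -97, y = -93, z = 102 mm. Pinch it from above across the sorter's y; it can turn between the fingers. 35 mm free below it.
- tray_handle (a point): Grip point of the tray's handle, 68 mm above its underside. Open white box 140 (x) x 110 (y) x 35 mm, walls 4, floor 5 mm, 0.25 to 0.5 kg, low divider along x. The handle is a green upright plate at the centre, 60 mm long (x), 10 mm thick (y), top 85 mm above the underside. z up, -x to the tray's post. Balanced at the handle within about 10 mm. In the sorter its axes are the sorter's.
- tray_post (a point): Half-way up the tray's pull post: upright green post, 18 mm diameter, on a tongue in front of the tray's front wall, 110 mm from the tray's centre along its -x; it stands from 11 to 55 mm above the tray's underside, this point 36 mm above it.
- back_face (a point): Middle of the front (inner) face of the cradle's back fence, 20 mm above the cradle's board, 70 mm from the seat centre along the seat's +x. Rigid.
- side_face (a point): Middle of the inner face of the cradle's side fence (darker wood), 20 mm above the board, 55 mm from the seat centre along the seat's +y. Rigid.
- seat (a point): Seat on the cradle, a fixed plywood board (215 x 165 mm, top 15 mm above the table) with two wooden fences 30 mm high in an L. This point is on the board's top at the seated tray's centre: the tray then touches the back fence (inner face 70 mm along +x) and the side fence (55 mm along +y), its x along this x, post to -x. The -x and -y sides are open.
- tile1: Loose dark blue mosaic tile, 26 x 26 x 10 mm, 18 g, lying in the tray, not fastened. Origin at the centre of its underside, z up.
- tile2: Loose red mosaic tile, 26 x 26 x 10 mm, 18 g, lying in the tray, not fastened. Origin at the centre of its underside, z up.
- tile3: Loose green mosaic tile, 26 x 26 x 10 mm, 18 g, lying in the tray, not fastened. Origin at the centre of its underside, z up.
- tile4: Loose yellow mosaic tile, 26 x 26 x 10 mm, 18 g, lying in the tray, not fastened. Origin at the centre of its underside, z up.
- tile5: Loose terracotta mosaic tile, 26 x 26 x 10 mm, 18 g, lying in the tray, not fastened. Origin at the centre of its underside, z up.
- tile6: Loose blue mosaic tile, 26 x 26 x 10 mm, 18 g, lying in the tray, not fastened. Origin at the centre of its underside, z up.
- glue: Bystander, loose: glue bottle, 52 mm diameter, 130 mm high; origin at its underside. Not to be disturbed.
- blanks: Bystander, loose: stack of round plywood blanks, 100 mm diameter, 24 mm high; origin at its underside. Not to be disturbed.
- jar: Bystander, loose: closed jar of tile pieces, 80 mm diameter, 78 mm high; origin at its underside. Not to be disturbed.
- nippers: Bystander, loose: tile nippers with blue handles, 170 mm long, 18 mm high; origin at its underside. Not to be disturbed.
- plate: Bystander, loose: white plate of orange tile pieces, 170 mm diameter, 20 mm high; origin at its underside. Not to be disturbed.
- brush: Bystander, loose: brush, lying; origin at its underside. Not to be disturbed.

How it is judged:
On the way, in this order (a step that is already met when the one before it is completed fails the run):
1. the clamp bar is swung up (over 1.3 rad) with the tray still parked under the hood (moved under 20 mm) (value of joint clamp_bar above 1.3 rad and distance of tray_handle from where it was at the start of the episode below 0.02 m), for 0.2 s.
2. the tray is drawn out at least 85 mm along the deck, still down on it (lifted under 10 mm) (x of tray_handle in the frame of sorter below -0.085 m and z of tray_handle in the frame of sorter between 0.12 and 0.138 m), for 0.2 s.
3. the tray is carried over the cradle, clear of it, with all tiles in it (horizontal distance between tray_handle and seat below 0.08 m and z of tray_handle in the frame of seat above 0.075 m and z of tile1 in the frame of tray_handle between -0.07 and -0.04 m and x of tile1 in the frame of tray_handle between -0.068 and 0.068 m and y of tile1 in the frame of tray_handle between -0.053 and 0.053 m and z of tile2 in the frame of tray_handle between -0.07 and -0.04 m and x of tile2 in the frame of tray_handle between -0.068 and 0.068 m and y of tile2 in the frame of tray_handle between -0.053 and 0.053 m and z of tile3 in the frame of tray_handle between -0.07 and -0.04 m and x of tile3 in the frame of tray_handle between -0.068 and 0.068 m and y of tile3 in the frame of tray_handle between -0.053 and 0.053 m and z of tile4 in the frame of tray_handle between -0.07 and -0.04 m and x of tile4 in the frame of tray_handle between -0.068 and 0.068 m and y of tile4 in the frame of tray_handle between -0.053 and 0.053 m and z of tile5 in the frame of tray_handle between -0.07 and -0.04 m and x of tile5 in the frame of tray_handle between -0.068 and 0.068 m and y of tile5 in the frame of tray_handle between -0.053 and 0.053 m and z of tile6 in the frame of tray_handle between -0.07 and -0.04 m and x of tile6 in the frame of tray_handle between -0.068 and 0.068 m and y of tile6 in the frame of tray_handle between -0.053 and 0.053 m), for 0.05 s.
4. the tray, down on the board (lifted under 6 mm), is pressed against the back fence with over 5 N (contact force between tray and back_fence above 5 N and z of tray_handle in the frame of seat below 0.074 m), for 0.1 s.
5. then, down on the board, it is pressed against the side fence with over 5 N (contact force between tray and side_fence above 5 N and z of tray_handle in the frame of seat below 0.074 m), for 0.1 s.
At the end, for the whole second after the job is handed in: The tray stands flat on the cradle, within 2 mm of touching both fences (and not pressed into them), square to them within 0.04 rad, post to the open front, at rest and released; all six tiles lie in the tray (not on the rim); the clamp bar is still up (over 1.3 rad) (x of tray_handle in the frame of seat between -0.002 and 0.002 m and y of tray_handle in the frame of seat between -0.002 and 0.002 m and z of tray_handle in the frame of seat between 0.064 and 0.071 m and angle between the x axis of tray_handle and the x axis of seat, either way round below 0.04 rad and x of tray_post in the frame of seat below -0.1 m and angle between tray_handle's own z axis and vertical below 0.04 rad and z of tile1 in the frame of tray_handle between -0.07 and -0.04 m and x of tile1 in the frame of tray_handle between -0.068 and 0.068 m and y of tile1 in the frame of tray_handle between -0.053 and 0.053 m and z of tile2 in the frame of tray_handle between -0.07 and -0.04 m and x of tile2 in the frame of tray_handle between -0.068 and 0.068 m and y of tile2 in the frame of tray_handle between -0.053 and 0.053 m and z of tile3 in the frame of tray_handle between -0.07 and -0.04 m and x of tile3 in the frame of tray_handle between -0.068 and 0.068 m and y of tile3 in the frame of tray_handle between -0.053 and 0.053 m and z of tile4 in the frame of tray_handle between -0.07 and -0.04 m and x of tile4 in the frame of tray_handle between -0.068 and 0.068 m and y of tile4 in the frame of tray_handle between -0.053 and 0.053 m and z of tile5 in the frame of tray_handle between -0.07 and -0.04 m and x of tile5 in the frame of tray_handle between -0.068 and 0.068 m and y of tile5 in the frame of tray_handle between -0.053 and 0.053 m and z of tile6 in the frame of tray_handle between -0.07 and -0.04 m and x of tile6 in the frame of tray_handle between -0.068 and 0.068 m and y of tile6 in the frame of tray_handle between -0.053 and 0.053 m and value of joint clamp_bar above 1.3 rad and linear speed of tray below 0.01 m/s).
It fails at once if the tray comes down fast or falls onto the cradle (over 0.4 m/s within 27 mm of the board) (linear speed of tray above 0.4 m/s and horizontal distance between tray_handle and seat below 0.06 m and z of tray_handle in the frame of seat below 0.095 m).
It fails at once if the tray is tilted by more than 0.3 rad (angle between tray_handle's own z axis and vertical above 0.3 rad).
It fails at once if the tray is rammed into or slammed onto the cradle (over 120 N between them) (contact force between tray and cradle above 120 N).
It fails at once if a bystander is moved by more than 30 mm (distance of any of glue, blanks, jar, nippers, plate, brush from where it was at the start of the episode above 0.03 m).
It also fails if it takes over 70 s, if anything falls off the work surface, if the arm or the gripper's body presses on something with over 40 N, if the wrist force passes 120 N, or if a joint passes its speed limit or range.

### The arm

A 6-joint arm with a two-finger parallel gripper is mounted at the origin on the work surface. World frame = base frame: x ahead of the robot, y to its left, z up, the work surface at z = 0. Lengths are in m, angles in rad, forces in N, time in s.
With the tool pointing down it reaches from about 0.3 to 0.875 m from the base axis. Payload 6.4 kg.
Tool frame: the origin (TCP) lies midway between the tips of the shut fingers; the grasp point (between the pads) lies r.tcp_to_grasp behind it (r.tcp_to_grasp is the distance from the TCP to the grasp point, in m); z points along the fingers, y is the line along which they close (so a half turn about z gives the same grasp; the last joint's range is limited). The gripper opens to 85 mm and grips with 20 to 120 N. Pads are 22 mm wide; open, the fingers measure 114 mm over their backs; the gripper's body (76 mm by 85 mm) begins 54 mm behind the grasp point. The pads swing forward as they close: fully open they stand 13 mm farther back than shut.
Start: joints at [0.907, 0.181, 1.607, -0, 1.354, -0.206], TCP at [0.254, 0.516, 0.231] pointing down, gripper open.
Joint ranges: [-2.99, 2.99], [-0.89, 2.07], [0.3, 2.58], [-1.14, 4.28], [0, 2.63], [-3.12, 3.12]. Speed limits (rad/s): [2.57, 2.57, 3.01, 3.14, 3.14, 3.14].

### API

Orientations are given as a rotation vector (axis times angle).
In Python, from station import r gives the robot as it stands. The module is installed in compiled form; this text tells all that it offers.
- The arm moves only by the tool carry_out, never from a script. Its argument "deltas" is a list of rows, each an object of numbers: "x", "y", "z": the shift along the tool's x, y, z in m; "wx", "wy", "wz": the turn, a rotation vector about the tool's x, y, z in rad; "grip": the gripper command: -1 is shut, 1 is fully open, values between are in proportion. A call has 1 to 20 rows; each row shifts and turns the commanded pose from where the row before left it, along the tool's axes as they then stand; what a row does not reach is not made up. A row lasts 1/10 s, in which the tool goes at most 50 mm and 8.59 degrees, less where a joint would pass 70% of its speed; a pose out of reach is approached as far as the arm can. A call is refused whole if a number of a shift passes 0.05 or a number of a turn 0.15, either way. A call with a gripper value outside its range is refused whole. The fingers move at their own pace and stop on an object; the grip force is fixed at half the most. Time passes only in rows, so rows that do not move let the fingers close. It gives the time, the measured TCP pose, the force, the opening and the grip force at its end, in the units of the state.
- r.get_state(): the state, without advancing time (a new reading comes with each control period).
- r.snapshot(name): name is "side" or "top"; returns a dict with "color" (400x640x3 uint8, red, green, blue), "fx", "fy", "cx", "cy" (pixels), "pose" (4x4, takes a point from camera to world coordinates). Camera axes: x right, y up, looking along -z (the intrinsics and any distortion apply to the point x, -y, -z); pixel columns grow to the right and rows downward; lengths in m; the calibration is good to about 2 mm. A picture is of the moment at which its call begins. There is no depth.
- r.job_done(): hands the job in; it is judged then, once.
Trained networks look in a picture, given as the dict that the camera call returned (one of the last four; its "shot" number tells which), for a name from the list of things; names that differ only in an ending like _2 or _b are one class to them, and where a whole thing is asked for, a point or a joint stands for the part that bears it (a point fixed in the world has none). Each returns a list of dicts, best first, with "score" (0 to 1); they miss things now and then, are a little off and sometimes report something else, mostly with a low value. They report only what shows in the picture. A call takes as long as a camera call.
- r.recognise(label, picture): "rect" ([left, top, right, bottom] in pixels, round what is visible of it).
The state is a dict: "time_s": time; "joint_positions": joint angles; "joint_velocities": joint speeds; "tau": joint torques, N m; "tcp_pos": TCP position; "ee_rot": TCP orientation; "force": force on the tool from outside, world axes, zero at the start; "wrist_torque": the same for the moment, N m; "grip_width": opening from 0.0 (shut) to 1.0 (fully open); "grip_force": force on a finger pad.
Only numpy, scipy, OpenCV 4.12 (cv2) and the standard library are available. Lean on these libraries where they do the work, as an engineer would, in place of code of your own. Each camera call takes 0.05 s, during which the arm holds its last target. There are 200 camera calls.

## Working session

There is one attempt and no reset: what is moved stays moved. The work goes in short steps, Python scripts to look and compute and a tool call to move; the robot and the scene stay as the last step left them, time stands still between calls to the robot, and variables do not carry over. Pictures are saved under pics/ and viewed, at most 10 in all, crops included, and the job is handed in when it is done.

Besides the shell and the picture viewer there is one more tool, called as a command line: name --argument value ..., lists and objects as JSON in quotes. carry_out: Moves the arm, as the interface text tells. Its arguments: {"type":"object","properties":{"deltas":{"type":"array"}},"required":["deltas"]}

```bash
mkdir -p pics; cat > h.py <<'E'
import numpy as np, cv2
from station import r
from scipy.spatial.transform import Rotation as R
def snap(n,f=None):
    p=r.snapshot(n)
    if f: cv2.imwrite('pics/'+f,p['color'][:,:,::-1])
    return p
def proj(p,X):
    P=np.asarray(p['pose']);X=np.atleast_2d(X)
    c=(X-P[:3,3])@P[:3,:3]
    return np.c_[p['cx']+p['fx']*c[:,0]/-c[:,2],p['cy']-p['fy']*c[:,1]/-c[:,2]]
def ray(p,uv,z):
    P=np.asarray(p['pose']);d=P[:3,:3]@np.array([(uv[0]-p['cx'])/p['fx'],-(uv[1]-p['cy'])/p['fy'],-1])
    o=P[:3,3];return o+d*(z-o[2])/d[2]
E
python3 - <<'E'
from h import *
s=r.get_state();print(s,r.tcp_to_grasp)
for n in('top','side'):
    p=snap(n,n+'0.png');print(n,[ (k,p[k]) for k in p if k not in('color',)])
    for l in['sorter','hood','clamp_bar','bar_grip','tray_handle','tray_post','seat','back_face','side_face','glue','blanks','jar','nippers','plate','brush']:
        try:print(l,[(np.round(d['rect']).tolist(),round(d['score'],2)) for d in r.recognise(l,p)[:2]])
        except Exception as e:print(l,e)
E
```

```text
{'time_s': 0.0, 'joint_positions': array([ 9.06730503e-01,  1.81536853e-01,  1.60798182e+00, -1.71165468e-05,
        1.35376658e+00, -2.06337142e-01]), 'joint_velocities': array([ 0.00029787,  0.00074948,  0.00032522,  0.00055915,  0.00080899,
       -0.00059137]), 'tau': array([-3.31322744e-04, -4.44881594e+01, -3.51331508e+01, -1.71624965e-04,
        9.03568463e-03, -6.53820678e-06]), 'tcp_pos': array([0.25377403, 0.51537834, 0.23039914]), 'ee_rot': array([-7.12573900e-01, -3.05899478e+00,  2.42143039e-03]), 'force': array([-0.04953413,  0.39649133,  0.35529115]), 'wrist_torque': array([-0.0362635 ,  0.04714028,  0.01633315]), 'grip_force': 0.0, 'grip_width': 1.002144343338796} 0.0187
top [('fx', 369.24353196592557), ('fy', 369.24353196592557), ('cx', 317.3704752844854), ('cy', 196.98971111470348), ('pose', array([[ 1.12282998e-03,  9.88696555e-01, -1.49926186e-01,
         3.34882095e-01],
       [-9.99990014e-01,  1.75865363e-03,  4.10839519e-03,
        -6.59554613e-03],
       [ 4.32562441e-03,  1.49920076e-01,  9.88688657e-01,
         1.31560853e+00],
       [ 0.00000000e+0
[... 1496 characters left out ...]
0, 203.0], 0.92)]
clamp_bar [([309.0, 146.0, 332.0, 178.0], 0.71)]
bar_grip [([309.0, 149.0, 331.0, 178.0], 0.7)]
tray_handle [([303.0, 150.0, 355.0, 172.0], 0.62)]
tray_post [([307.0, 151.0, 358.0, 174.0], 0.63)]
seat [([309.0, 228.0, 387.0, 284.0], 0.76), ([309.0, 150.0, 333.0, 182.0], 0.56)]
back_face [([362.0, 226.0, 387.0, 266.0], 0.58)]
side_face [([320.0, 229.0, 359.0, 245.0], 0.79)]
glue [([365.0, 183.0, 381.0, 215.0], 0.58), ([291.0, 136.0, 325.0, 150.0], 0.25)]
blanks [([285.0, 213.0, 316.0, 239.0], 0.58)]
jar [([328.0, 195.0, 352.0, 227.0], 0.95)]
nippers [([294.0, 134.0, 328.0, 149.0], 0.42)]
plate [([331.0, 311.0, 393.0, 367.0], 0.8)]
brush [([240.0, 148.0, 268.0, 168.0], 0.83)]
```

```bash
python3 - <<'E'
import cv2
a=cv2.imread('pics/top0.png')[110:230,205:405];cv2.imwrite('pics/t0.png',cv2.resize(a,None,fx=4,fy=4,interpolation=2))
a=cv2.imread('pics/side0.png')[120:300,230:400];cv2.imwrite('pics/s0.png',cv2.resize(a,None,fx=3.3,fy=3.3,interpolation=2))
E
```

```text
(no output)
```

View pics/t0.png

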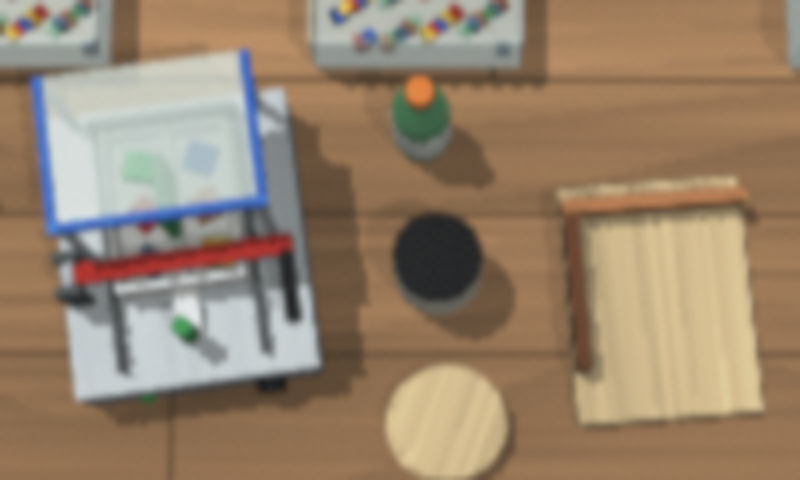

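View pics/s0.png

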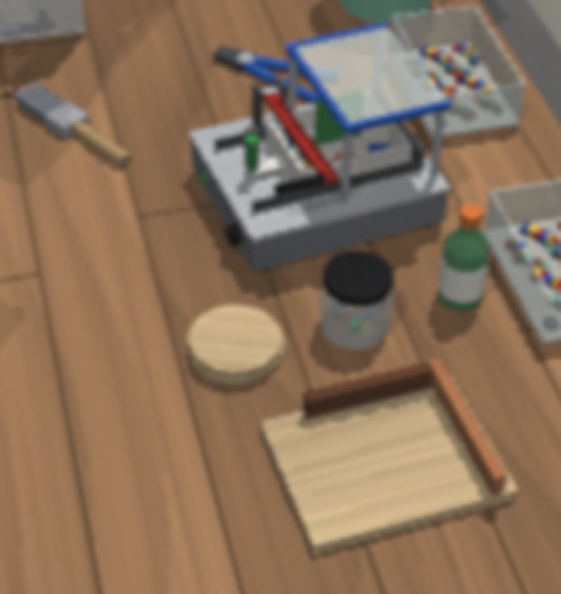

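```bash
python3 - <<'E'
from h import *
from scipy.optimize import least_squares
T=r.snapshot('top');S=r.snapshot('side')
t=lambda u,v:(205+u/4,110+v/4)
s=lambda u,v:(230+u/3.3,120+v/3.3)
def w(q,X):
    c,si=np.cos(q[2]),np.sin(q[2]);return [q[0]+c*X[0]-si*X[1],q[1]+si*X[0]+c*X[1],X[2]]
obs=[(T,t(78,400),(-.15,.105,.06)),(T,t(322,368),(-.15,-.105,.06)),(T,t(285,90),(.1,-.105,.06)),(T,t(183,323),(-.11,0,.115)),
(S,s(250,240),(-.15,-.105,.06)),(S,s(192,132),(-.15,.105,.06)),(S,s(447,185),(.1,-.105,.06)),(S,s(251,139),(-.11,0,.115))]
f=lambda q:np.concatenate([proj(p,w(q,X))[0]-uv for p,uv,X in obs])
o=least_squares(f,[.4,.2,.1],loss='soft_l1');q=o.x
print('sorter',q.round(4));print(f(q).reshape(-1,2).round(1).tolist())
for X in[(-.097,-.093,.102),(-.097,.09,.102),(-.11,0,.096),(0,0,.128)]:print(X,np.round(w(q,X),4))
# cradle: q + board offset ox,oy
ob=[(T,t(580,424),'fl'),(T,t(763,408),'fr'),(T,t(592,368),'se'),(T,t(583,213),'c'),(T,t(747,202),'be'),
(S,s(262,427),'fl'),(S,s(318,552),'fr'),(S,s(515,490),'br'),(S,s(437,390),'cb'),(S,s(302,398),'x')]
def pt(q,n):
    x,y=q[3],q[4]
    return {'fl':(x-.1075,y+.0825,.015),'fr':(x-.1075,y-.0825,.015),'br':(x+.1075,y-.0825,.015),'c':(.07,.055,.045),'cb':(.07,.055,.015),'se':(q[5],.055,.045),'be':(.07,q[6],.045)}.get(n)
g=lambda q:np.concatenate([proj(p,w(q,pt(q,n)))[0]-uv for p,uv,n in ob if n!='x'])
o=least_squares(g,[.35,-.15,.1,0,0,-.07,-.08],loss='soft_l1');q=o.x
print('seat',q.round(4));print(g(q).reshape(-1,2).round(1).tolist())
for l,pts in(('jar',.078),('glue',.13),('blanks',.024)):
    b=r.recognise(l,T)[0]['rect'];print(l,ray(T,((b[0]+b[2])/2,(b[1]+b[3])/2),pts/2).round(3))
print(R.from_rotvec(r.get_state()['ee_rot']).as_matrix().round(3))
E
```

```text
sorter [0.6435 0.2222 0.1402]
[[0.1, -0.2], [0.1, -0.6], [0.4, -0.5], [0.3, 0.8], [0.1, -0.8], [-1.4, -0.5], [0.5, 0.3], [-0.5, -0.7]]
(-0.097, -0.093, 0.102) [0.5605 0.1166 0.102 ]
(-0.097, 0.09, 0.102) [0.5349 0.2978 0.102 ]
(-0.11, 0, 0.096) [0.5346 0.2069 0.096 ]
(0, 0, 0.128) [0.6435 0.2222 0.128 ]
seat [ 0.5839 -0.189   0.0737 -0.0054 -0.0144 -0.0696 -0.0911]
[[0.5, -0.5], [1.1, 0.1], [1.0, -0.1], [-0.2, -0.4], [-0.0, -0.5], [-0.6, -2.1], [-1.4, -1.6], [1.3, 0.4], [-2.3, -0.3]]
jar [0.602 0.007 0.039]
glue [0.732 0.012 0.065]
blanks [ 0.459 -0.015  0.012]
[[-0.897  0.442 -0.   ]
 [ 0.442  0.897 -0.   ]
 [ 0.    -0.    -1.   ]]
```

```bash
cat >> h.py <<'E'
SO=np.array([.6435,.2222,.1402]); SE=np.array([.5839,-.189,.0737])
def toF(F,p):
    c,s=np.cos(F[2]),np.sin(F[2]);d=np.asarray(p)[:2]-F[:2];return np.array([c*d[0]+s*d[1],-s*d[0]+c*d[1],p[2]])
def fr(F,p):
    c,s=np.cos(F[2]),np.sin(F[2]);return np.array([F[0]+c*p[0]-s*p[1],F[1]+s*p[0]+c*p[1],p[2]])
def st():
    q=r.get_state();M=R.from_rotvec(q['ee_rot']).as_matrix();g=q['tcp_pos']-M[:,2]*r.tcp_to_grasp
    g=q['tcp_pos']-M[:,2]*r.tcp_to_grasp
    print('t',round(q['time_s'],2),'grasp',g.round(4),'sorter',toF(SO,g).round(4),'seat',toF(SE,g).round(4),'F',q['force'].round(1),'w',round(q['grip_width'],3),round(q['grip_force'],1),'yawy',round(np.arctan2(M[1,1],M[0,1]),4),'tilt',M[:2,2].round(4),'j',q['joint_positions'].round(2))
    return q,M,g
def togo(P,yawy):
    q,M,g=st();d=M.T@(np.asarray(P)-g);print('tool delta',d.round(4),'wz',round(-(yawy-np.arctan2(M[1,1],M[0,1])),4))
E
python3 - <<'E'
from h import *
T=r.snapshot('top')
for u,v in((52,228),(266,202),(35,75),(245,50)):print(toF(SO,ray(T,(205+u/4,110+v/4),.167)).round(3))
print('peg ends');
for u,v in((290,245),(292,318)):print(toF(SO,ray(T,(205+u/4,110+v/4),.102)).round(3))
togo(fr(SO,(-.101,-.093,.19)),SO[2]+np.pi/2)
E
```

```text
[-0.027  0.087  0.167]
[-0.029 -0.084  0.167]
[0.101 0.088 0.167]
[ 0.099 -0.082  0.167]
peg ends
[-0.051 -0.094  0.102]
[-0.113 -0.088  0.102]
t 1.9 grasp [0.2541 0.5158 0.25  ] sorter [-0.3445  0.3451  0.25  ] seat [-0.277   0.7272  0.25  ] F [-0.3  0.8  0. ] w 1.002 0.0 yawy 1.113 tilt [0. 0.] j [ 0.91  0.18  1.61 -0.    1.35 -0.21]
tool delta [-0.4479 -0.225   0.06  ] wz -0.598
```

carry_out --deltas '[{"wz": -0.12,"grip": 0.2},{"wz": -0.12},{"wz": -0.12},{"wz": -0.12},{"wz": -0.118},{"x": -0.0203,"y": -0.0365},{"x": -0.0203,"y": -0.0365},{"x": -0.0203,"y": -0.0365},{"x": -0.0203,"y": -0.0365},{"x": -0.0203,"y": -0.0365},{"x": -0.0203,"y": -0.0365,"z": 0.01},{"x": -0.0203,"y": -0.0365,"z": 0.01},{"x": -0.0203,"y": -0.0365,"z": 0.01},{"x": -0.0203,"y": -0.0365,"z": 0.01},{"x": -0.0203,"y": -0.0365,"z": 0.01},{"x": -0.0203,"y": -0.0365,"z": 0.01},{"x": -0.0203,"y": -0.0365},{}]'

```text
$.deltas[0]: bad value
```

```bash
python3 - <<'E'
from h import *
togo(fr(SO,(-.101,-.093,.102)),SO[2]+np.pi/2)
p=snap('top')['color'][130:220,205:305];q=snap('side')['color'][110:210,270:370]
a=cv2.resize(p,(400,360),interpolation=2);b=cv2.resize(q,(400,360),interpolation=2)
cv2.imwrite('pics/c1.png',np.hstack([a,b])[:,:,::-1])
E
```

```text
t 1.9 grasp [0.2541 0.5158 0.25  ] sorter [-0.3445  0.3451  0.25  ] seat [-0.277   0.7272  0.25  ] F [-0.3  0.8  0. ] w 1.002 0.0 yawy 1.113 tilt [0. 0.] j [ 0.91  0.18  1.61 -0.    1.35 -0.21]
tool delta [-0.4479 -0.225   0.148 ] wz -0.598
```

View pics/c1.png

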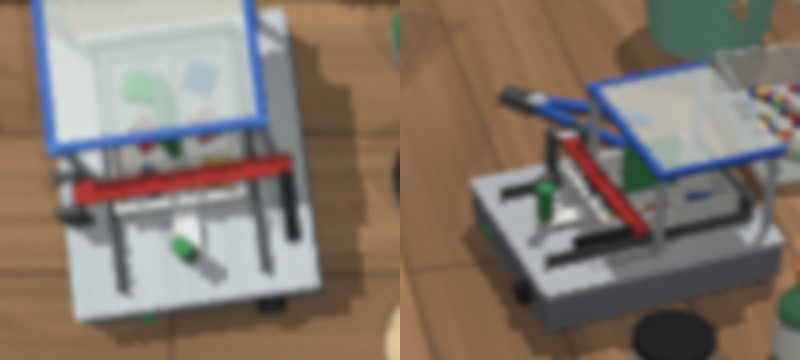

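carry_out --deltas '[{"x": 0,"y": 0,"z": 0,"wx": 0,"wy": 0,"wz": -0.12,"grip": 0.2},{"x": 0,"y": 0,"z": 0,"wx": 0,"wy": 0,"wz": -0.12,"grip": 0.2},{"x": 0,"y": 0,"z": 0,"wx": 0,"wy": 0,"wz": -0.12,"grip": 0.2},{"x": 0,"y": 0,"z": 0,"wx": 0,"wy": 0,"wz": -0.12,"grip": 0.2},{"x": 0,"y": 0,"z": 0,"wx": 0,"wy": 0,"wz": -0.118,"grip": 0.2},{"x": -0.0203,"y": -0.0365,"z": 0,"wx": 0,"wy": 0,"wz": 0,"grip": 0.2},{"x": -0.0203,"y": -0.0365,"z": 0,"wx": 0,"wy": 0,"wz": 0,"grip": 0.2},{"x": -0.0203,"y": -0.0365,"z": 0,"wx": 0,"wy": 0,"wz": 0,"grip": 0.2},{"x": -0.0203,"y": -0.0365,"z": 0,"wx": 0,"wy": 0,"wz": 0,"grip": 0.2},{"x": -0.0203,"y": -0.0365,"z": 0,"wx": 0,"wy": 0,"wz": 0,"grip": 0.2},{"x": -0.0203,"y": -0.0365,"z": 0.01,"wx": 0,"wy": 0,"wz": 0,"grip": 0.2},{"x": -0.0203,"y": -0.0365,"z": 0.01,"wx": 0,"wy": 0,"wz": 0,"grip": 0.2},{"x": -0.0203,"y": -0.0365,"z": 0.01,"wx": 0,"wy": 0,"wz": 0,"grip": 0.2},{"x": -0.0203,"y": -0.0365,"z": 0.01,"wx": 0,"wy": 0,"wz": 0,"grip": 0.2},{"x": -0.0203,"y": -0.0365,"z": 0.01,"wx": 0,"wy": 0,"wz": 0,"grip": 0.2},{"x": -0.0203,"y": -0.0365,"z": 0.01,"wx": 0,"wy": 0,"wz": 0,"grip": 0.2},{"x": -0.0203,"y": -0.0365,"z": 0,"wx": 0,"wy": 0,"wz": 0,"grip": 0.2},{"x": 0,"y": 0,"z": 0,"wx": 0,"wy": 0,"wz": 0,"grip": 0.2}]'

```text
time_s: 3.8
tcp_pos: [0.5593, 0.1119, 0.1712]
ee_rot: [-0.212, 3.133, -0.002]
force: [-0.2, 0.7, 0.3]
grip_width: 0.599
grip_force: 0.0
```

```bash
python3 - <<'E'
from h import *
togo(fr(SO,(-.101,-.093,.102)),SO[2]+np.pi/2)
p=snap('top')['color'][130:220,205:305];q=snap('side')['color'][110:210,270:370]
a=cv2.resize(p,(400,360),interpolation=2);b=cv2.resize(q,(400,360),interpolation=2)
cv2.imwrite('pics/c2.png',np.hstack([a,b])[:,:,::-1])
E
```

```text
t 3.8 grasp [0.5592 0.112  0.1899] sorter [-0.0988 -0.0974  0.1899] seat [-0.0024  0.302   0.1899] F [-0.2  0.7  0.3] w 0.599 0.0 yawy 1.7062 tilt [ 0.0014 -0.0014] j [-0.01  0.23  1.68 -0.    1.23 -1.72]
tool delta [0.0023 0.0045 0.0879] wz -0.0048
```

View pics/c2.png

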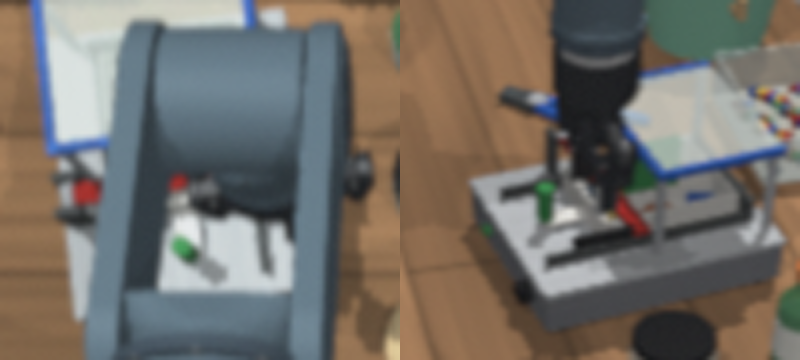

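carry_out --deltas '[{"x": 0.0023,"y": 0.0045,"z": 0.01,"wx": 0,"wy": 0,"wz": -0.005,"grip": 0.1},{"x": 0,"y": 0,"z": 0.025,"wx": 0,"wy": 0,"wz": 0,"grip": 0.1},{"x": 0,"y": 0,"z": 0.025,"wx": 0,"wy": 0,"wz": 0,"grip": 0.1},{"x": 0,"y": 0,"z": 0.02,"wx": 0,"wy": 0,"wz": 0,"grip": 0.1},{"x": 0,"y": 0,"z": 0.008,"wx": 0,"wy": 0,"wz": 0,"grip": 0.1},{"x": 0,"y": 0,"z": 0,"wx": 0,"wy": 0,"wz": 0,"grip": 0.1}]'

```text
time_s: 4.5
tcp_pos: [0.5518, 0.1215, 0.0819]
ee_rot: [0.231, -3.13, -0.001]
force: [-0.4, -0.9, 0.3]
grip_width: 0.551
grip_force: 0.0
```

carry_out --deltas '[{"x": 0,"y": 0,"z": 0,"wx": 0,"wy": 0,"wz": 0,"grip": -1},{"x": 0,"y": 0,"z": 0,"wx": 0,"wy": 0,"wz": 0,"grip": -1},{"x": 0,"y": 0,"z": 0,"wx": 0,"wy": 0,"wz": 0,"grip": -1},{"x": 0,"y": 0,"z": 0,"wx": 0,"wy": 0,"wz": 0,"grip": -1},{"x": 0,"y": 0,"z": 0,"wx": 0,"wy": 0,"wz": 0,"grip": -1}]'

```text
time_s: 5.0
tcp_pos: [0.5546, 0.1199, 0.0841]
ee_rot: [-0.227, 3.131, -0.001]
force: [1.9, -2.8, 1.0]
grip_width: 0.143
grip_force: 58.3
```

```bash
python3 - <<'E'
from h import *
q,M,g=st();g=toF(SO,g)
# swing deltas in tool axes (y = sorter y, z down) from actual angle
c=np.array([.09,.102]);a0=0;R0=.183
th=np.linspace(0,1.9,20)
P=np.c_[.09-R0*np.cos(th),.102+R0*np.sin(th)];d=np.diff(P,axis=0)
print(np.c_[d[:,0],-d[:,1]].round(3).tolist())
E
```

```text
t 5.0 grasp [0.5545 0.1199 0.1028] sorter [-0.1024 -0.0889  0.1028] seat [-0.0065  0.3102  0.1028] F [ 1.9 -2.8  1. ] w 0.143 58.3 yawy 1.7156 tilt [ 0.0022 -0.0003] j [ 0.    0.34  1.74 -0.    1.06 -1.71]
[[0.001, -0.018], [0.003, -0.018], [0.005, -0.018], [0.006, -0.017], [0.008, -0.016], [0.01, -0.016], [0.011, -0.015], [0.012, -0.013], [0.014, -0.012], [0.015, -0.011], [0.016, -0.009], [0.017, -0.007], [0.017, -0.006], [0.018, -0.004], [0.018, -0.002], [0.018, -0.0], [0.018, 0.001], [0.018, 0.003], [0.018, 0.005]]
```

carry_out --deltas '[{"x": 0,"y": 0.001,"z": -0.018,"wx": 0,"wy": 0,"wz": 0,"grip": -1},{"x": 0,"y": 0.003,"z": -0.018,"wx": 0,"wy": 0,"wz": 0,"grip": -1},{"x": 0,"y": 0.005,"z": -0.018,"wx": 0,"wy": 0,"wz": 0,"grip": -1},{"x": 0,"y": 0.006,"z": -0.017,"wx": 0,"wy": 0,"wz": 0,"grip": -1},{"x": 0,"y": 0.008,"z": -0.016,"wx": 0,"wy": 0,"wz": 0,"grip": -1},{"x": 0,"y": 0.01,"z": -0.016,"wx": 0,"wy": 0,"wz": 0,"grip": -1},{"x": 0,"y": 0.011,"z": -0.015,"wx": 0,"wy": 0,"wz": 0,"grip": -1},{"x": 0,"y": 0.012,"z": -0.013,"wx": 0,"wy": 0,"wz": 0,"grip": -1},{"x": 0,"y": 0.014,"z": -0.012,"wx": 0,"wy": 0,"wz": 0,"grip": -1},{"x": 0,"y": 0.015,"z": -0.011,"wx": 0,"wy": 0,"wz": 0,"grip": -1}]'

```text
time_s: 6.0
tcp_pos: [0.5423, 0.2052, 0.2372]
ee_rot: [-0.227, 3.131, 0.001]
force: [10.6, 3.6, -13.0]
grip_width: 0.14
grip_force: 58.2
```

```bash
python3 -c "
from h import *
st()"
```

```text
t 6.0 grasp [0.5423 0.2052 0.2559] sorter [-0.1026 -0.0027  0.2559] seat [-0.0125  0.3962  0.2559] F [ 10.6   3.6 -13. ] w 0.14 58.2 yawy 1.7158 tilt [0.0025 0.0009] j [ 0.16  0.18  1.59  0.    1.36 -1.56]
```

carry_out --deltas '[{"x": 0,"y": 0.016,"z": -0.009,"wx": 0,"wy": 0,"wz": 0,"grip": -1},{"x": 0,"y": 0.017,"z": -0.007,"wx": 0,"wy": 0,"wz": 0,"grip": -1},{"x": 0,"y": 0.017,"z": -0.006,"wx": 0,"wy": 0,"wz": 0,"grip": -1},{"x": 0,"y": 0.018,"z": -0.004,"wx": 0,"wy": 0,"wz": 0,"grip": -1},{"x": 0,"y": 0.018,"z": -0.002,"wx": 0,"wy": 0,"wz": 0,"grip": -1},{"x": 0,"y": 0.018,"z": 0,"wx": 0,"wy": 0,"wz": 0,"grip": -1},{"x": 0,"y": 0.018,"z": 0.001,"wx": 0,"wy": 0,"wz": 0,"grip": -1},{"x": 0,"y": 0.018,"z": 0.003,"wx": 0,"wy": 0,"wz": 0,"grip": -1},{"x": 0,"y": 0.016,"z": 0.005,"wx": 0,"wy": 0,"wz": 0,"grip": -1},{"x": 0,"y": 0,"z": 0,"wx": 0,"wy": 0,"wz": 0,"grip": -1}]'

```text
time_s: 7.0
tcp_pos: [0.5203, 0.3605, 0.2569]
ee_rot: [-0.229, 3.128, 0.002]
force: [7.3, 0.6, 1.7]
grip_width: 0.143
grip_force: 61.7
```

```bash
python3 -c "
from h import *
q,M,g=st();g=toF(SO,g);print(np.arctan2(g[2]-.102,.093-g[1]),np.hypot(g[2]-.102,.093-g[1]))"
```

```text
t 7.0 grasp [0.5202 0.3605 0.2756] sorter [-0.1028  0.1542  0.2756] seat [-0.0231  0.5527  0.2756] F [7.3 0.6 1.7] w 0.143 61.7 yawy 1.7171 tilt [0.0049 0.0014] j [ 0.42  0.29  1.43 -0.    1.42 -1.3 ]
1.909545062660552 0.18408732579105547
```

carry_out --deltas '[{"x": 0,"y": 0,"z": 0,"wx": 0,"wy": 0,"wz": 0,"grip": 0.0},{"x": 0,"y": 0,"z": 0,"wx": 0,"wy": 0,"wz": 0,"grip": 0.0},{"x": 0,"y": 0,"z": 0,"wx": 0,"wy": 0,"wz": 0,"grip": 0.0},{"x": 0,"y": 0,"z": -0.02,"wx": 0,"wy": 0,"wz": 0,"grip": 0.0},{"x": 0,"y": 0,"z": -0.03,"wx": 0,"wy": 0,"wz": 0,"grip": 0.0},{"x": 0,"y": 0,"z": -0.01,"wx": 0,"wy": 0,"wz": 0,"grip": 0.0},{"x": 0.001,"y": -0.03,"z": 0,"wx": 0,"wy": 0,"wz": 0,"grip": 0.0},{"x": 0.002,"y": -0.03,"z": 0,"wx": 0,"wy": 0,"wz": 0,"grip": 0.0},{"x": 0.002,"y": -0.03,"z": 0,"wx": 0,"wy": 0,"wz": 0,"grip": 0.0},{"x": 0.001,"y": -0.03,"z": 0.02,"wx": 0,"wy": 0,"wz": 0,"grip": 0.0},{"x": 0.001,"y": -0.031,"z": 0.03,"wx": 0,"wy": 0,"wz": 0.006,"grip": 0.0},{"x": 0,"y": 0,"z": 0.03,"wx": 0,"wy": 0,"wz": 0,"grip": 0.0},{"x": 0,"y": 0,"z": 0.03,"wx": 0,"wy": 0,"wz": 0,"grip": 0.0},{"x": 0,"y": 0,"z": 0,"wx": 0,"wy": 0,"wz": 0,"grip": 0.0}]'

```text
time_s: 8.4
tcp_pos: [0.5303, 0.2073, 0.201]
ee_rot: [0.216, -3.124, 0.001]
force: [0.4, 0.4, -1.0]
grip_width: 0.494
grip_force: 0.0
```

```bash
sed -i 's/SO=np.array(\[.6435,.2222/SO=np.array([.6431,.2252/' h.py; python3 - <<'E'
from h import *
togo(fr(SO,(-.110,0,.096)),SO[2]+np.pi/2)
p=snap('side');P=fr(SO,(-.11,0,.115));print(proj(p,P),[ (x['rect'],x['score']) for x in r.recognise('tray_post',p)[:2]],[ (x['rect'],x['score']) for x in r.recognise('clamp_bar',p)[:2]])
q=p['color'][100:220,260:390]
cv2.imwrite('pics/c3.png',cv2.resize(q,None,fx=4.5,fy=4.5,interpolation=2)[:,:,::-1])
E
```

```text
t 8.4 grasp [0.5304 0.2073 0.2197] sorter [-0.1141 -0.002   0.2197] seat [-0.0241  0.3992  0.2197] F [ 0.4  0.4 -1. ] w 0.494 0.0 yawy 1.709 tilt [-0.0096 -0.0014] j [ 0.16  0.2   1.64  0.    1.3  -1.54]
tool delta [-0.0053  0.002   0.1236] wz -0.002
[[305.29803041 161.01607947]] [([305.3, 151.2, 356.5, 177.4], 0.59)] []
```

View pics/c3.png

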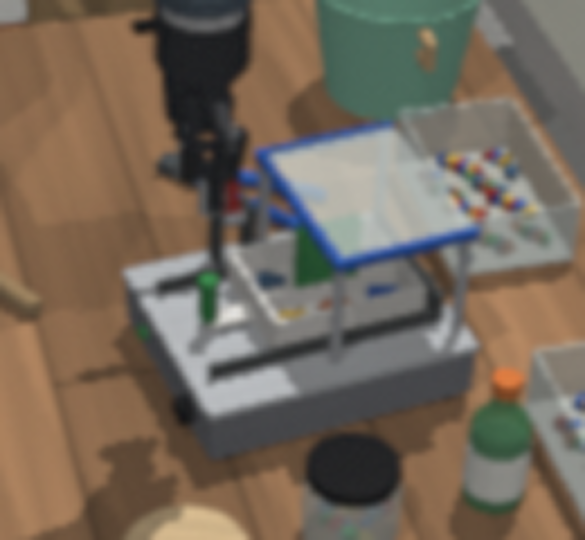

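carry_out --deltas '[{"x": -0.004,"y": 0.002,"z": 0.025,"wx": 0,"wy": 0,"wz": -0.002,"grip": 0.0},{"x": 0,"y": 0,"z": 0.03,"wx": 0,"wy": 0,"wz": 0,"grip": 0.0},{"x": 0,"y": 0,"z": 0.03,"wx": 0,"wy": 0,"wz": 0,"grip": 0.0},{"x": 0,"y": 0,"z": 0.025,"wx": 0,"wy": 0,"wz": 0,"grip": 0.0},{"x": 0,"y": 0,"z": 0.012,"wx": 0,"wy": 0,"wz": 0,"grip": 0.0},{"x": 0,"y": 0,"z": 0,"wx": 0,"wy": 0,"wz": 0,"grip": 0.0},{"x": 0,"y": 0,"z": 0,"wx": 0,"wy": 0,"wz": 0,"grip": -1},{"x": 0,"y": 0,"z": 0,"wx": 0,"wy": 0,"wz": 0,"grip": -1},{"x": 0,"y": 0,"z": 0,"wx": 0,"wy": 0,"wz": 0,"grip": -1},{"x": 0,"y": 0,"z": 0,"wx": 0,"wy": 0,"wz": 0,"grip": -1}]'

```text
time_s: 9.55
tcp_pos: [0.539, 0.2112, 0.0866]
ee_rot: [-0.222, 3.13, 0.001]
force: [-1.6, 0.2, 5.9]
grip_width: 0.187
grip_force: 58.5
```

```bash
python3 -c "
from h import *
q,M,g=st();print(M.round(4))"
```

```text
t 9.55 grasp [0.5389 0.2112 0.1053] sorter [-0.1051  0.0007  0.1053] seat [-0.0154  0.4025  0.1053] F [-1.6  0.2  5.9] w 0.187 58.5 yawy 1.7122 tilt [0.0039 0.0008] j [ 0.17  0.36  1.71  0.    1.07 -1.54]
[[-9.900e-01 -1.409e-01  3.900e-03]
 [-1.409e-01  9.900e-01  8.000e-04]
 [-3.900e-03  2.000e-04 -1.000e+00]]
```

carry_out --deltas '[{"x": 0.003,"y": 0,"z": 0,"wx": 0,"wy": 0,"wz": 0,"grip": -1},{"x": 0.006,"y": 0,"z": 0,"wx": 0,"wy": 0,"wz": 0,"grip": -1},{"x": 0.01,"y": 0,"z": 0,"wx": 0,"wy": 0,"wz": 0,"grip": -1},{"x": 0.01,"y": 0,"z": 0,"wx": 0,"wy": 0,"wz": 0,"grip": -1},{"x": 0.01,"y": 0,"z": 0,"wx": 0,"wy": 0,"wz": 0,"grip": -1},{"x": 0.01,"y": 0,"z": 0,"wx": 0,"wy": 0,"wz": 0,"grip": -1}]'

```text
time_s: 10.15
tcp_pos: [0.491, 0.2042, 0.0862]
ee_rot: [-0.221, 3.128, 0.001]
force: [4.4, 0.8, 5.5]
grip_width: 0.192
grip_force: 58.8
```

```bash
python3 -c "
from h import *
st()"
```

```text
t 10.15 grasp [0.4909 0.2042 0.1049] sorter [-0.1537  0.0004  0.1049] seat [-0.0638  0.399   0.1049] F [4.4 0.8 5.5] w 0.192 58.8 yawy 1.7118 tilt [0.0062 0.001 ] j [ 0.17  0.26  1.83 -0.    1.04 -1.54]
```

carry_out --deltas '[{"x": 0.01,"y": 0,"z": 0,"wx": 0,"wy": 0,"wz": 0,"grip": -1},{"x": 0.012,"y": 0,"z": 0,"wx": 0,"wy": 0,"wz": 0,"grip": -1},{"x": 0.012,"y": 0,"z": 0,"wx": 0,"wy": 0,"wz": 0,"grip": -1},{"x": 0.012,"y": 0,"z": 0,"wx": 0,"wy": 0,"wz": 0,"grip": -1},{"x": 0.012,"y": 0,"z": 0,"wx": 0,"wy": 0,"wz": 0,"grip": -1},{"x": 0.01,"y": 0,"z": 0,"wx": 0,"wy": 0,"wz": 0,"grip": -1},{"x": 0.006,"y": 0,"z": 0,"wx": 0,"wy": 0,"wz": 0,"grip": -1},{"x": 0,"y": 0,"z": 0,"wx": 0,"wy": 0,"wz": 0,"grip": -1},{"x": 0,"y": 0,"z": 0,"wx": 0,"wy": 0,"wz": 0,"grip": -1},{"x": 0,"y": 0,"z": 0,"wx": 0,"wy": 0,"wz": 0,"grip": -1}]'

```text
time_s: 11.15
tcp_pos: [0.4145, 0.1935, 0.0842]
ee_rot: [0.222, -3.131, 0.0]
force: [-2.8, 0.2, 9.7]
grip_width: 0.188
grip_force: 59.0
```

```bash
python3 -c "
from h import *
st()"
```

```text
t 11.15 grasp [0.4145 0.1935 0.1029] sorter [-0.2308  0.0005  0.1029] seat [-0.1408  0.3939  0.1029] F [-2.8  0.2  9.7] w 0.188 59.0 yawy 1.7122 tilt [-0.0025 -0.0004] j [ 0.18  0.12  2.01  0.    1.01 -1.54]
```

carry_out --deltas '[{"x": 0,"y": 0,"z": 0,"wx": 0,"wy": 0,"wz": 0,"grip": 0.0},{"x": 0,"y": 0,"z": 0,"wx": 0,"wy": 0,"wz": 0,"grip": 0.0},{"x": 0,"y": 0,"z": 0,"wx": 0,"wy": 0,"wz": 0,"grip": 0.0},{"x": 0,"y": 0,"z": -0.02,"wx": 0,"wy": 0,"wz": 0,"grip": 0.0},{"x": 0,"y": 0,"z": -0.035,"wx": 0,"wy": 0,"wz": 0,"grip": 0.0},{"x": 0,"y": 0,"z": -0.035,"wx": 0,"wy": 0,"wz": 0,"grip": 0.0},{"x": 0,"y": 0,"z": -0.015,"wx": 0,"wy": 0,"wz": 0,"grip": 0.0},{"x": -0.02,"y": 0,"z": 0,"wx": 0,"wy": 0,"wz": 0,"grip": 0.0},{"x": -0.03,"y": 0,"z": 0,"wx": 0,"wy": 0,"wz": 0,"grip": 0.0},{"x": -0.03,"y": 0,"z": 0,"wx": 0,"wy": 0,"wz": 0,"grip": 0.0},{"x": -0.025,"y": 0,"z": 0,"wx": 0,"wy": 0,"wz": 0,"grip": 0.0},{"x": 0,"y": 0,"z": 0,"wx": 0,"wy": 0,"wz": 0,"grip": 0.0},{"x": 0,"y": 0,"z": 0,"wx": 0,"wy": 0,"wz": 0,"grip": 0.0}]'

```text
time_s: 12.45
tcp_pos: [0.5186, 0.2081, 0.1881]
ee_rot: [0.221, -3.131, 0.0]
force: [-0.5, 0.9, 0.1]
grip_width: 0.5
grip_force: 0.0
```

```bash
python3 - <<'E'
from h import *
togo(fr(SO,(-.1257,0,.128)),SO[2]+np.pi/2)
p=snap('side')
for X in((-.0957,0,.145),(-.1557,0,.145),(-.2357,0,.115),(-.1957,-.055,.095),(-.0557,-.055,.095)):print(X,(proj(p,fr(SO,X))[0]-[250,100])*4.5)
q=p['color'][100:220,250:390]
cv2.imwrite('pics/c4.png',cv2.resize(q,None,fx=4.5,fy=4.5,interpolation=2)[:,:,::-1])
E
```

```text
t 12.45 grasp [0.5187 0.2081 0.2068] sorter [-0.1256  0.0005  0.2068] seat [-0.0358  0.4009  0.2068] F [-0.5  0.9  0.1] w 0.5 0.0 yawy 1.7119 tilt [-0.0029 -0.0005] j [ 0.17  0.19  1.69  0.    1.27 -1.54]
tool delta [-0.0001 -0.0005  0.0788] wz 0.0009
(-0.0957, 0, 0.145) [264.80719885 242.43492299]
(-0.1557, 0, 0.145) [197.58048956 257.98122874]
(-0.2357, 0, 0.115) [107.35512224 307.94695952]
(-0.1957, -0.055, 0.095) [176.00205117 355.24579472]
(-0.0557, -0.055, 0.095) [332.54256826 316.71976695]
```

View pics/c4.png

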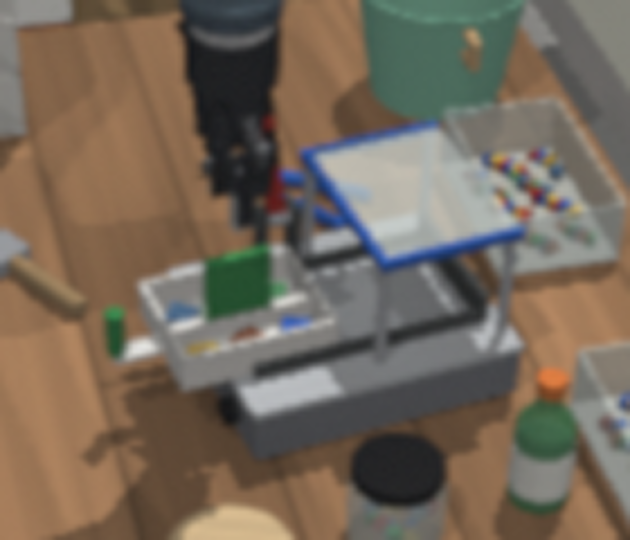

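carry_out --deltas '[{"x": -0.003,"y": 0,"z": 0.02,"wx": 0,"wy": 0,"wz": 0,"grip": 0.0},{"x": 0,"y": 0,"z": 0.03,"wx": 0,"wy": 0,"wz": 0,"grip": 0.0},{"x": 0,"y": 0,"z": 0.022,"wx": 0,"wy": 0,"wz": 0,"grip": 0.0},{"x": 0,"y": 0,"z": 0.007,"wx": 0,"wy": 0,"wz": 0,"grip": 0.0},{"x": 0,"y": 0,"z": 0,"wx": 0,"wy": 0,"wz": 0,"grip": 0.0},{"x": 0,"y": 0,"z": 0,"wx": 0,"wy": 0,"wz": 0,"grip": -1},{"x": 0,"y": 0,"z": 0,"wx": 0,"wy": 0,"wz": 0,"grip": -1},{"x": 0,"y": 0,"z": 0,"wx": 0,"wy": 0,"wz": 0,"grip": -1},{"x": 0,"y": 0,"z": 0,"wx": 0,"wy": 0,"wz": 0,"grip": -1},{"x": 0,"y": 0,"z": 0,"wx": 0,"wy": 0,"wz": 0,"grip": -1},{"x": 0,"y": 0,"z": 0,"wx": 0,"wy": 0,"wz": 0,"grip": -1}]'

```text
time_s: 13.6
tcp_pos: [0.5237, 0.2089, 0.112]
ee_rot: [-0.222, 3.131, 0.0]
force: [-0.6, -0.2, 7.0]
grip_width: 0.109
grip_force: 59.9
```

```bash
python3 - <<'E'
from h import *
st()
E
```

```text
t 13.6 grasp [0.5236 0.2089 0.1307] sorter [-0.1206  0.0005  0.1307] seat [-0.0308  0.4012  0.1307] F [-0.6 -0.2  7. ] w 0.109 59.9 yawy 1.7121 tilt [0.0027 0.0003] j [ 0.17  0.29  1.73 -0.    1.11 -1.54]
```

carry_out --deltas '[{"x": 0,"y": 0,"z": -0.003,"wx": 0,"wy": 0,"wz": 0,"grip": -1},{"x": 0,"y": 0,"z": -0.006,"wx": 0,"wy": 0,"wz": 0,"grip": -1},{"x": 0,"y": 0,"z": -0.011,"wx": 0,"wy": 0,"wz": 0,"grip": -1},{"x": 0.003,"y": 0,"z": -0.015,"wx": 0,"wy": 0,"wz": 0,"grip": -1},{"x": 0.006,"y": 0,"z": -0.015,"wx": 0,"wy": 0,"wz": 0,"grip": -1},{"x": 0.006,"y": 0,"z": -0.013,"wx": 0,"wy": 0,"wz": 0,"grip": -1},{"x": 0.003,"y": 0,"z": -0.008,"wx": 0,"wy": 0,"wz": 0,"grip": -1},{"x": 0,"y": 0,"z": -0.003,"wx": 0,"wy": 0,"wz": 0,"grip": -1},{"x": 0,"y": 0,"z": 0,"wx": 0,"wy": 0,"wz": 0,"grip": -1},{"x": 0,"y": 0,"z": 0,"wx": 0,"wy": 0,"wz": 0,"grip": -1}]'

```text
time_s: 14.6
tcp_pos: [0.5045, 0.2061, 0.1838]
ee_rot: [0.221, -3.133, 0.0]
force: [-1.0, -0.3, -5.5]
grip_width: 0.104
grip_force: 58.5
```

```bash
python3 - <<'E'
from h import *
togo(fr(SE,(-.015,-.015,.20)),SE[2]+np.pi/2)
q,M,g=st()
print('torque',r.get_state()['wrist_torque'])
p=r.snapshot('top')
im=cv2.imread('pics/top0.png',0)[145:225,335:405];im=cv2.resize(im,None,fx=4,fy=4,interpolation=cv2.INTER_CUBIC)
L=cv2.createLineSegmentDetector(cv2.LSD_REFINE_ADV).detect(im)[0][:,0]
for l in L:
    a=l[:2]/4+[335-.375,145-.375];b=l[2:]/4+[335-.375,145-.375]
    if np.hypot(*(a-b))<15: continue
    for z in(.015,.045):
        A,B=ray(p,a,z),ray(p,b,z);d=B-A
        ang=(np.arctan2(d[1],d[0])+np.pi/4)%(np.pi/2)-np.pi/4
        print(a.round(1),b.round(1),z,'yaw',ang.round(3),'seatframe',toF(SE,A).round(4)[:2],toF(SE,B).round(4)[:2])
E
```

```text
t 14.6 grasp [0.5045 0.2061 0.2025] sorter [-0.1399  0.0005  0.2025] seat [-0.0501  0.3999  0.2025] F [-1.  -0.3 -5.5] w 0.104 58.5 yawy 1.7119 tilt [-0.0008 -0.0001] j [ 0.17  0.16  1.73 -0.    1.25 -1.54]
tool delta [-0.0071 -0.4163  0.0025] wz 0.0675
t 14.6 grasp [0.5045 0.2061 0.2025] sorter [-0.1399  0.0005  0.2025] seat [-0.0501  0.3999  0.2025] F [-1.  -0.3 -5.5] w 0.104 58.5 yawy 1.7119 tilt [-0.0008 -0.0001] j [ 0.17  0.16  1.73 -0.    1.25 -1.54]
torque [-0.04061144 -0.07304607  0.00982972]
[395.1 211.1] [391.4 179.7] 0.015 yaw 0.085 seatframe [-0.109  -0.0908] [ 0.0049 -0.0895]
[395.1 211.1] [391.4 179.7] 0.045 yaw 0.085 seatframe [-0.1119 -0.0841] [-0.0006 -0.0828]
[350.  215.4] [395.4 211.9] 0.015 yaw 0.079 seatframe [-0.1128  0.0698] [-0.1119 -0.0915]
[350.  215.4] [395.4 211.9] 0.045 yaw 0.079 seatframe [-0.1156  0.0728] [-0.1148 -0.0847]
[391.4 179.5] [390.2 164.2] 0.015 yaw 0.048 seatframe [ 0.0056 -0.0893] [ 0.0619 -0.0907]
[391.4 179.5] [390.2 164.2] 0.045 yaw 0.048 seatframe [ 0.     -0.0826] [ 0.0551 -0.084 ]
[351.8 178.8] [353.4 197. ] 0.015 yaw 0.071 seatframe [0.0185 0.052 ] [-0.048   0.0522]
[351.8 178.8] [353.4 197. ] 0.045 yaw 0.071 seatframe [0.0126 0.0555] [-0.0523  0.0556]
[388.2 153.4] [367.2 154.8] 0.015 yaw 0.073 seatframe [ 0.1027 -0.088 ] [ 0.1028 -0.0113]
[388.2 153.4] [367.2 154.8] 0.045 yaw 0.073 seatframe [ 0.0949 -0.0813] [ 0.095  -0.0065]
[346.  162.6] [391.  159.1] 0.015 yaw 0.08 seatframe [0.0795 0.068 ] [ 0.0806 -0.0958]
[346.  162.6] [391.  159.1] 0.045 yaw 0.08 seatframe [0.0723 0.071 ] [ 0.0733 -0.0889]
[388.6 162.8] [352.9 165.4] 0.015 yaw 0.075 seatframe [ 0.0675 -0.0856] [0.0673 0.0439]
[388.6 162.8] [352.9 165.4] 0.045 yaw 0.075 seatframe [ 0.0605 -0.079 ] [0.0603 0.0475]
```

carry_out --deltas '[{"x": 0,"y": 0,"z": 0,"wx": 0,"wy": 0,"wz": 0.022,"grip": -1},{"x": 0,"y": 0,"z": 0,"wx": 0,"wy": 0,"wz": 0.022,"grip": -1},{"x": 0,"y": 0,"z": 0,"wx": 0,"wy": 0,"wz": 0.021,"grip": -1},{"x": -0.001,"y": -0.01,"z": 0,"wx": 0,"wy": 0,"wz": 0,"grip": -1},{"x": -0.002,"y": -0.02,"z": 0,"wx": 0,"wy": 0,"wz": 0,"grip": -1},{"x": -0.0025,"y": -0.03,"z": 0,"wx": 0,"wy": 0,"wz": 0,"grip": -1},{"x": -0.0025,"y": -0.03,"z": 0,"wx": 0,"wy": 0,"wz": 0,"grip": -1},{"x": -0.0025,"y": -0.03,"z": 0,"wx": 0,"wy": 0,"wz": 0,"grip": -1},{"x": -0.0025,"y": -0.03,"z": 0,"wx": 0,"wy": 0,"wz": 0,"grip": -1},{"x": -0.0025,"y": -0.03,"z": 0,"wx": 0,"wy": 0,"wz": 0,"grip": -1},{"x": -0.0025,"y": -0.03,"z": 0,"wx": 0,"wy": 0,"wz": 0,"grip": -1},{"x": -0.0025,"y": -0.03,"z": 0,"wx": 0,"wy": 0,"wz": 0,"grip": -1},{"x": -0.0025,"y": -0.03,"z": 0,"wx": 0,"wy": 0,"wz": 0,"grip": -1},{"x": -0.0025,"y": -0.03,"z": 0,"wx": 0,"wy": 0,"wz": 0,"grip": -1},{"x": -0.0025,"y": -0.03,"z": 0,"wx": 0,"wy": 0,"wz": 0,"grip": -1},{"x": -0.0025,"y": -0.03,"z": 0,"wx": 0,"wy": 0,"wz": 0,"grip": -1},{"x": -0.002,"y": -0.025,"z": 0,"wx": 0,"wy": 0,"wz": 0,"grip": -1},{"x": -0.001,"y": -0.02,"z": 0,"wx": 0,"wy": 0,"wz": 0,"grip": -1},{"x": 0,"y": -0.01,"z": 0,"wx": 0,"wy": 0,"wz": 0,"grip": -1},{"x": 0,"y": 0,"z": 0,"wx": 0,"wy": 0,"wz": 0,"grip": -1}]'

```text
time_s: 16.65
tcp_pos: [0.5695, -0.2063, 0.1841]
ee_rot: [0.117, -3.139, -0.0]
force: [-0.0, 0.0, -4.0]
grip_width: 0.107
grip_force: 58.8
```

```bash
sed -i 's/-.189,.0737/-.189,.077/' h.py; python3 - <<'E'
from h import *
togo(fr(SE,(-.015,-.015,.089)),SE[2]+np.pi/2)
p=snap('side')
g=st()[2]
for X in((.03,0,.017),(-.03,0,.017),(-.11,0,-.013),(-.07,-.055,-.033),(.07,-.055,-.033),(.07,.055,-.033)):
    b=toF(SE,g)-[0,0,.003];print(X,((proj(p,fr(SE,b+X))[0]-[270,180])*4.5).round())
q=p['color'][180:300,270:410]
cv2.imwrite('pics/c5.png',cv2.resize(q,None,fx=4.5,fy=4.5,interpolation=2)[:,:,::-1])
E
```

```text
t 16.65 grasp [ 0.5695 -0.2063  0.2028] sorter [-0.1332 -0.417   0.2028] seat [-0.0157 -0.0161  0.2028] F [-0.  0. -4.] w 0.107 58.8 yawy 1.6454 tilt [-0.0002  0.    ] j [-0.54  0.29  1.57 -0.    1.28 -2.19]
tool delta [-0.0007  0.0011  0.1138] wz -0.0024
t 16.7 grasp [ 0.5694 -0.205   0.2027] sorter [-0.1331 -0.4157  0.2027] seat [-0.0157 -0.0149  0.2027] F [-0.8  1.1 -5.5] w 0.108 58.8 yawy 1.6462 tilt [-0.0006  0.0008] j [-0.54  0.29  1.57  0.    1.28 -2.19]
(0.03, 0, 0.017) [396. 151.]
(-0.03, 0, 0.017) [312. 170.]
(-0.11, 0, -0.013) [197. 228.]
(-0.07, -0.055, -0.033) [281. 294.]
(0.07, -0.055, -0.033) [476. 246.]
(0.07, 0.055, -0.033) [412. 137.]
```

View pics/c5.png

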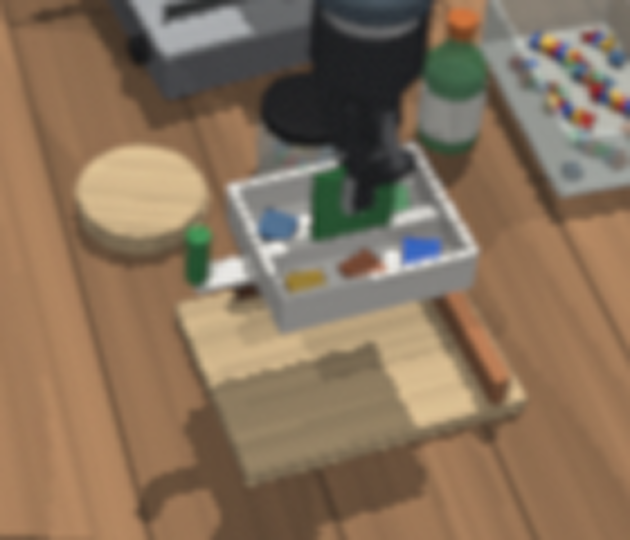

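carry_out --deltas '[{"x": 0,"y": 0,"z": 0.01,"wx": 0,"wy": 0,"wz": 0,"grip": -1},{"x": 0,"y": 0,"z": 0.02,"wx": 0,"wy": 0,"wz": 0,"grip": -1},{"x": 0,"y": 0,"z": 0.02,"wx": 0,"wy": 0,"wz": 0,"grip": -1},{"x": 0,"y": 0,"z": 0.02,"wx": 0,"wy": 0,"wz": 0,"grip": -1},{"x": 0,"y": 0,"z": 0.015,"wx": 0,"wy": 0,"wz": 0,"grip": -1},{"x": 0,"y": 0,"z": 0.01,"wx": 0,"wy": 0,"wz": 0,"grip": -1},{"x": 0,"y": 0,"z": 0.006,"wx": 0,"wy": 0,"wz": 0,"grip": -1},{"x": 0,"y": 0,"z": 0.004,"wx": 0,"wy": 0,"wz": 0,"grip": -1},{"x": 0,"y": 0,"z": 0.004,"wx": 0,"wy": 0,"wz": 0,"grip": -1},{"x": 0,"y": 0,"z": 0.003,"wx": 0,"wy": 0,"wz": 0,"grip": -1},{"x": 0,"y": 0,"z": 0.003,"wx": 0,"wy": 0,"wz": 0,"grip": -1},{"x": 0,"y": 0,"z": 0,"wx": 0,"wy": 0,"wz": 0,"grip": -1}]'

```text
time_s: 17.9
tcp_pos: [0.5696, -0.205, 0.0691]
ee_rot: [0.12, -3.139, -0.0]
force: [-0.2, -0.3, -4.3]
grip_width: 0.105
grip_force: 58.8
```

```bash
python3 - <<'E'
from h import *
st()
E
```

```text
t 17.9 grasp [ 0.5696 -0.205   0.0878] sorter [-0.1329 -0.4157  0.0878] seat [-0.0155 -0.0149  0.0878] F [-0.2 -0.3 -4.3] w 0.105 58.8 yawy 1.6469 tilt [-0.0003  0.0002] j [-0.54  0.43  1.64  0.    1.07 -2.19]
```

carry_out --deltas '[{"x": 0,"y": 0,"z": 0.001,"wx": 0,"wy": 0,"wz": 0,"grip": -1},{"x": 0,"y": 0,"z": 0.001,"wx": 0,"wy": 0,"wz": 0,"grip": -1},{"x": 0,"y": 0,"z": 0.001,"wx": 0,"wy": 0,"wz": 0,"grip": -1},{"x": 0,"y": 0,"z": 0,"wx": 0,"wy": 0,"wz": 0,"grip": -1}]'

```text
time_s: 18.3
tcp_pos: [0.5698, -0.2052, 0.067]
ee_rot: [-0.12, 3.139, -0.001]
force: [-2.5, 1.9, 3.3]
grip_width: 0.112
grip_force: 59.8
```

carry_out --deltas '[{"x": -0.002,"y": 0,"z": 0,"wx": 0,"wy": 0,"wz": 0,"grip": -1},{"x": -0.002,"y": 0,"z": 0,"wx": 0,"wy": 0,"wz": 0,"grip": -1},{"x": -0.002,"y": 0,"z": 0,"wx": 0,"wy": 0,"wz": 0,"grip": -1},{"x": -0.002,"y": 0,"z": 0,"wx": 0,"wy": 0,"wz": 0,"grip": -1},{"x": -0.002,"y": 0,"z": 0,"wx": 0,"wy": 0,"wz": 0,"grip": -1}]'

```text
time_s: 18.8
tcp_pos: [0.5799, -0.2047, 0.067]
ee_rot: [-0.12, 3.139, -0.001]
force: [-5.6, -0.1, 4.5]
grip_width: 0.112
grip_force: 60.3
```

```bash
python3 - <<'E'
from h import *
st()
E
```

```text
t 18.8 grasp [ 0.5799 -0.2047  0.0857] sorter [-0.1227 -0.4169  0.0857] seat [-0.0052 -0.0154  0.0857] F [-5.6 -0.1  4.5] w 0.112 60.3 yawy 1.647 tilt [ 0.0001 -0.0008] j [-0.53  0.45  1.61 -0.    1.07 -2.18]
```

carry_out --deltas '[{"x": -0.0015,"y": 0,"z": 0,"wx": 0,"wy": 0,"wz": 0,"grip": -1},{"x": -0.0015,"y": 0,"z": 0,"wx": 0,"wy": 0,"wz": 0,"grip": -1},{"x": -0.001,"y": 0,"z": 0,"wx": 0,"wy": 0,"wz": 0,"grip": -1}]'

```text
time_s: 19.1
tcp_pos: [0.5839, -0.2044, 0.067]
ee_rot: [-0.12, 3.139, -0.001]
force: [-5.5, -0.7, 5.1]
grip_width: 0.107
grip_force: 60.3
```

carry_out --deltas '[{"x": -0.001,"y": 0,"z": 0,"wx": 0,"wy": 0,"wz": 0,"grip": -1},{"x": -0.001,"y": 0,"z": 0,"wx": 0,"wy": 0,"wz": 0,"grip": -1}]'

```text
time_s: 19.3
tcp_pos: [0.5858, -0.2043, 0.067]
ee_rot: [-0.12, 3.139, -0.001]
force: [-5.1, -1.9, 6.3]
grip_width: 0.108
grip_force: 60.3
```

carry_out --deltas '[{"x": -0.001,"y": 0,"z": 0,"wx": 0,"wy": 0,"wz": 0,"grip": -1},{"x": -0.001,"y": 0,"z": 0,"wx": 0,"wy": 0,"wz": 0,"grip": -1}]'

```text
time_s: 19.5
tcp_pos: [0.5878, -0.2041, 0.067]
ee_rot: [-0.12, 3.139, -0.001]
force: [-4.9, -0.9, 4.7]
grip_width: 0.105
grip_force: 60.3
```

Still sliding (seat x ≈ +0.003); continue by feel.

carry_out --deltas '[{"x": -0.001,"y": 0,"z": 0,"wx": 0,"wy": 0,"wz": 0,"grip": -1},{"x": -0.001,"y": 0,"z": 0,"wx": 0,"wy": 0,"wz": 0,"grip": -1}]'

```text
time_s: 19.7
tcp_pos: [0.588, -0.2043, 0.0671]
ee_rot: [0.12, -3.135, 0.001]
force: [-17.4, -1.1, 13.0]
grip_width: 0.107
grip_force: 61.6
```

carry_out --deltas '[{"x": -0.001,"y": 0,"z": 0,"wx": 0,"wy": 0,"wz": 0,"grip": -1},{"x": -0.001,"y": 0,"z": 0,"wx": 0,"wy": 0,"wz": 0,"grip": -1}]'

```text
time_s: 19.9
tcp_pos: [0.5881, -0.2042, 0.0672]
ee_rot: [0.12, -3.131, 0.0]
force: [-27.0, -1.4, 20.1]
grip_width: 0.105
grip_force: 62.7
```

carry_out --deltas '[{"x": 0.001,"y": 0,"z": 0,"wx": 0,"wy": 0,"wz": 0,"grip": -1},{"x": 0.0015,"y": 0,"z": 0,"wx": 0,"wy": 0,"wz": 0,"grip": -1},{"x": 0,"y": 0,"z": 0,"wx": 0,"wy": 0,"wz": 0,"grip": -1},{"x": 0,"y": 0,"z": 0,"wx": 0,"wy": 0,"wz": 0,"grip": -1}]'

```text
time_s: 20.3
tcp_pos: [0.5881, -0.2043, 0.0671]
ee_rot: [0.12, -3.137, 0.001]
force: [-11.7, -0.9, 9.6]
grip_width: 0.111
grip_force: 61.0
```

carry_out --deltas '[{"x": 0.0005,"y": 0.001,"z": 0,"wx": 0,"wy": 0,"wz": 0,"grip": -1},{"x": 0,"y": 0.002,"z": 0,"wx": 0,"wy": 0,"wz": 0,"grip": -1},{"x": 0,"y": 0.002,"z": 0,"wx": 0,"wy": 0,"wz": 0,"grip": -1},{"x": 0,"y": 0.002,"z": 0,"wx": 0,"wy": 0,"wz": 0,"grip": -1}]'

```text
time_s: 20.7
tcp_pos: [0.5876, -0.2005, 0.0675]
ee_rot: [0.119, -3.138, 0.009]
force: [-10.1, -12.2, 5.0]
grip_width: 0.106
grip_force: 60.4
```

```bash
python3 - <<'E'
from h import *
st()
E
```

```text
t 20.7 grasp [ 0.5876 -0.2004  0.0862] sorter [-0.1144 -0.4137  0.0862] seat [ 0.0028 -0.0117  0.0862] F [-10.1 -12.2   5. ] w 0.106 60.4 yawy 1.6464 tilt [-0.0006 -0.0059] j [-0.52  0.46  1.6  -0.01  1.08 -2.16]
```

carry_out --deltas '[{"x": 0.001,"y": 0,"z": -0.001,"wx": 0,"wy": 0,"wz": 0,"grip": -1},{"x": 0,"y": 0.001,"z": 0,"wx": 0,"wy": 0,"wz": 0,"grip": -1},{"x": 0,"y": 0.001,"z": 0,"wx": 0,"wy": 0,"wz": 0,"grip": -1}]'

```text
time_s: 21.0
tcp_pos: [0.5871, -0.1948, 0.0671]
ee_rot: [-0.12, 3.139, -0.001]
force: [-1.7, -3.1, -1.0]
grip_width: 0.106
grip_force: 59.1
```

carry_out --deltas '[{"x": 0,"y": 0.001,"z": 0,"wx": 0,"wy": 0,"wz": 0,"grip": -1},{"x": 0,"y": 0.001,"z": 0,"wx": 0,"wy": 0,"wz": 0,"grip": -1}]'

```text
time_s: 21.2
tcp_pos: [0.5869, -0.1924, 0.0671]
ee_rot: [-0.12, 3.139, 0.0]
force: [-1.2, -1.4, -3.3]
grip_width: 0.106
grip_force: 59.1
```

```bash
python3 - <<'E'
from h import *
st()
E
```

```text
t 21.2 grasp [ 0.5869 -0.1924  0.0858] sorter [-0.114  -0.4056  0.0858] seat [ 0.0027 -0.0036  0.0858] F [-1.2 -1.4 -3.3] w 0.106 59.1 yawy 1.6472 tilt [0.     0.0001] j [-0.51  0.46  1.61  0.    1.07 -2.16]
```

carry_out --deltas '[{"x": 0,"y": 0.001,"z": 0,"wx": 0,"wy": 0,"wz": 0,"grip": -1},{"x": 0,"y": 0.001,"z": 0,"wx": 0,"wy": 0,"wz": 0,"grip": -1}]'

```text
time_s: 21.4
tcp_pos: [0.5868, -0.1902, 0.0671]
ee_rot: [-0.12, 3.139, 0.001]
force: [1.2, -0.9, -3.6]
grip_width: 0.106
grip_force: 59.0
```

carry_out --deltas '[{"x": 0,"y": 0.001,"z": 0,"wx": 0,"wy": 0,"wz": 0,"grip": -1},{"x": 0,"y": 0.001,"z": 0,"wx": 0,"wy": 0,"wz": 0,"grip": -1}]'

```text
time_s: 21.6
tcp_pos: [0.5865, -0.1883, 0.0671]
ee_rot: [0.12, -3.139, -0.001]
force: [-0.8, -0.2, -3.1]
grip_width: 0.11
grip_force: 59.0
```

carry_out --deltas '[{"x": 0,"y": 0.001,"z": 0,"wx": 0,"wy": 0,"wz": 0,"grip": -1},{"x": 0,"y": 0,"z": 0,"wx": 0,"wy": 0,"wz": 0,"grip": -1}]'

```text
time_s: 21.8
tcp_pos: [0.5863, -0.1873, 0.0672]
ee_rot: [0.12, -3.139, -0.001]
force: [0.6, 0.5, -4.0]
grip_width: 0.108
grip_force: 58.9
```

carry_out --deltas '[{"x": 0,"y": 0.001,"z": 0,"wx": 0,"wy": 0,"wz": 0,"grip": -1},{"x": 0,"y": 0.001,"z": 0,"wx": 0,"wy": 0,"wz": 0,"grip": -1}]'

```text
time_s: 22.0
tcp_pos: [0.5862, -0.1856, 0.0672]
ee_rot: [0.12, -3.139, -0.0]
force: [-0.8, 0.1, -4.7]
grip_width: 0.11
grip_force: 58.9
```

carry_out --deltas '[{"x": 0,"y": 0.001,"z": 0,"wx": 0,"wy": 0,"wz": 0,"grip": -1},{"x": 0,"y": 0.001,"z": 0,"wx": 0,"wy": 0,"wz": 0,"grip": -1}]'

```text
time_s: 22.2
tcp_pos: [0.5863, -0.1848, 0.0675]
ee_rot: [-0.12, 3.139, -0.003]
force: [-1.5, -6.0, -4.5]
grip_width: 0.107
grip_force: 58.7
```

carry_out --deltas '[{"x": 0,"y": 0.001,"z": 0.001,"wx": 0,"wy": 0,"wz": 0,"grip": -1},{"x": 0,"y": 0.001,"z": 0.001,"wx": 0,"wy": 0,"wz": 0,"grip": -1},{"x": 0,"y": 0,"z": 0,"wx": 0,"wy": 0,"wz": 0,"grip": -1}]'

```text
time_s: 22.5
tcp_pos: [0.5864, -0.1849, 0.0673]
ee_rot: [-0.12, 3.138, -0.008]
force: [-5.5, -9.7, 4.1]
grip_width: 0.103
grip_force: 60.2
```

```bash
python3 - <<'E'
from h import *
st()
E
```

```text
t 22.5 grasp [ 0.5863 -0.1848  0.086 ] sorter [-0.1135 -0.398   0.086 ] seat [0.0028 0.004  0.086 ] F [-5.5 -9.7  4.1] w 0.103 60.2 yawy 1.6471 tilt [ 0.0012 -0.0051] j [-0.5   0.45  1.62 -0.    1.07 -2.14]
```

carry_out --deltas '[{"x": -0.001,"y": 0.0005,"z": 0,"wx": 0,"wy": 0,"wz": 0,"grip": -1},{"x": -0.001,"y": 0.0005,"z": 0,"wx": 0,"wy": 0,"wz": 0,"grip": -1},{"x": 0,"y": 0,"z": 0,"wx": 0,"wy": 0,"wz": 0,"grip": -1}]'

```text
time_s: 22.8
tcp_pos: [0.5867, -0.1848, 0.0675]
ee_rot: [0.12, -3.137, 0.01]
force: [-12.8, -14.1, 10.0]
grip_width: 0.108
grip_force: 61.0
```

```bash
python3 - <<'E'
from h import *
st()
E
```

```text
t 22.8 grasp [ 0.5867 -0.1847  0.0862] sorter [-0.1131 -0.398   0.0862] seat [0.0031 0.0041 0.0862] F [-12.8 -14.1  10. ] w 0.108 61.0 yawy 1.6471 tilt [-0.0024 -0.0062] j [-0.49  0.45  1.61 -0.01  1.07 -2.14]
```

carry_out --deltas '[{"x": 0.001,"y": -0.001,"z": -0.0005,"wx": 0,"wy": 0,"wz": 0,"grip": -1},{"x": 0.0005,"y": -0.0015,"z": -0.0005,"wx": 0,"wy": 0,"wz": 0,"grip": -1},{"x": 0,"y": 0,"z": 0,"wx": 0,"wy": 0,"wz": 0,"grip": -1}]'

```text
time_s: 23.1
tcp_pos: [0.5866, -0.1849, 0.0673]
ee_rot: [-0.119, 3.139, -0.004]
force: [-3.8, -7.3, 0.2]
grip_width: 0.106
grip_force: 59.8
```

```bash
python3 - <<'E'
from h import *
st()
E
```

```text
t 23.1 grasp [ 0.5866 -0.1849  0.086 ] sorter [-0.1132 -0.3981  0.086 ] seat [0.003  0.0039 0.086 ] F [-3.8 -7.3  0.2] w 0.106 59.8 yawy 1.6467 tilt [ 0.0004 -0.0024] j [-0.5   0.45  1.61 -0.    1.07 -2.14]
```

carry_out --deltas '[{"x": 0.0003,"y": -0.001,"z": 0,"wx": 0,"wy": 0,"wz": 0,"grip": -1},{"x": 0,"y": 0,"z": 0,"wx": 0,"wy": 0,"wz": 0,"grip": -1},{"x": 0,"y": 0,"z": 0,"wx": 0,"wy": 0,"wz": 0,"grip": 0.0},{"x": 0,"y": 0,"z": 0,"wx": 0,"wy": 0,"wz": 0,"grip": 0.0},{"x": 0,"y": 0,"z": 0,"wx": 0,"wy": 0,"wz": 0,"grip": 0.0},{"x": 0,"y": 0,"z": 0,"wx": 0,"wy": 0,"wz": 0,"grip": 0.0},{"x": 0,"y": 0,"z": -0.01,"wx": 0,"wy": 0,"wz": 0,"grip": 0.0},{"x": 0,"y": 0,"z": -0.03,"wx": 0,"wy": 0,"wz": 0,"grip": 0.0},{"x": 0,"y": 0,"z": -0.04,"wx": 0,"wy": 0,"wz": 0,"grip": 0.0},{"x": 0,"y": 0,"z": -0.04,"wx": 0,"wy": 0,"wz": 0,"grip": 0.0},{"x": 0.03,"y": 0,"z": -0.03,"wx": 0,"wy": 0,"wz": 0,"grip": 0.0},{"x": 0.04,"y": 0,"z": 0,"wx": 0,"wy": 0,"wz": 0,"grip": 0.0},{"x": 0.04,"y": 0,"z": 0,"wx": 0,"wy": 0,"wz": 0,"grip": 0.0},{"x": 0.04,"y": 0,"z": 0,"wx": 0,"wy": 0,"wz": 0,"grip": 0.0},{"x": 0.03,"y": 0,"z": 0,"wx": 0,"wy": 0,"wz": 0,"grip": 0.0},{"x": 0,"y": 0,"z": 0,"wx": 0,"wy": 0,"wz": 0,"grip": 0.0}]'

```text
time_s: 24.7
tcp_pos: [0.4044, -0.1977, 0.2168]
ee_rot: [0.117, -3.139, 0.001]
force: [-0.4, 0.1, -0.7]
grip_width: 0.495
grip_force: 0.0
```

```bash
python3 - <<'E'
from h import *
st()
p=snap('side')['color'][205:300,295:400];q=snap('top')['color'][140:230,335:435]
a=cv2.resize(p,(400,362),interpolation=2);b=cv2.resize(q,(400,362),interpolation=2)
cv2.imwrite('pics/c6.png',np.hstack([a,b])[:,:,::-1])
E
```

```text
t 24.7 grasp [ 0.4044 -0.1977  0.2355] sorter [-0.2955 -0.3854  0.2355] seat [-0.1797  0.0052  0.2355] F [-0.4  0.1 -0.7] w 0.495 0.0 yawy 1.6453 tilt [-0.0004 -0.0004] j [-0.72 -0.09  1.92 -0.    1.31 -2.36]
```

View pics/c6.png

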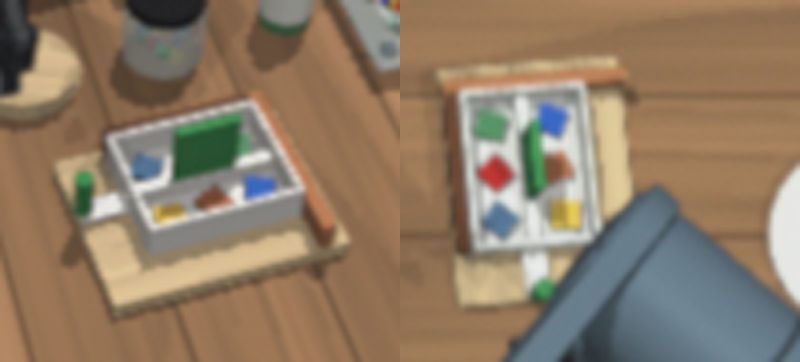

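The tray sits snug in the corner against both fences, with its post at the open front, and all six tiles are in it (right half, around (490–565, 120–215)). The gripper is clear.

```bash
python3 -c "
from station import r
print(r.job_done())"
```

```text
the job is handed in; nothing more can be done
None
```

I handed the job in at about 25 s; the judge's verdict isn't shown. The clamp bar is up, and the tray was pressed against the back fence (peaking near 27 N at the wrist, above the 10 N asked), then the side fence (about 10–14 N). It was then released; the last picture shows it snug in the corner with all six tiles in it.

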